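Close up the polishing-wheel stand and hold its frame upright

ROBOT

A 7-joint arm with a two-finger parallel gripper is mounted at the origin on the work surface. World frame = base frame: x ahead of the robot, y to its left, z up, the work surface at z = 0. Lengths are in m, angles in rad, forces in N, time in s.
With the tool pointing down it reaches from about 0.35 to 0.9 m from the base axis. Payload 8.1 kg.
Tool frame: the origin (TCP) lies between the finger pads, 19 mm behind the fingertips; this is the grasp point; z points along the fingers, x is the direction in which the jaws open and shut, and the axes are right-handed (so a half turn about z gives the same grasp; the last joint's range is limited). The gripper opens to 92 mm and grips with 3 to 60 N. Pads are 19 mm wide; open, the fingers measure 130 mm over their backs; the gripper's body (75 mm by 190 mm) begins 47 mm behind the grasp point.
Start: joints at [-1.414, 0.434, 0.025, 1.573, -0.012, 1.134, -0.075], TCP at [0.161, 0.604, 0.246] pointing down, gripper open.
Joint ranges: [-2.62, 2.62], [-0.44, 2.09], [-1.27, 1.32], [0.08, 2.57], [-1.32, 4.46], [0.12, 2], [-2.74, 2.74]. Speed limits (rad/s): [2.22, 2.22, 3.01, 3.01, 3.14, 3.14, 3.14].

INTERFACE

Orientations are given as a unit quaternion [x, y, z, w].
In Python, from cell import env, vision, job gives the robot as it stands.
- The arm moves only by the shell command python3 -m handwheel 'ROWS'. ROWS is JSON, a list that holds one entry, the list of rows, each a list of 5 numbers: the shift along the tool's x, y, z in m, then the turn about the tool's z in degrees, then the finger opening in m, from 0 to 0.0918. A call has 1 to 12 rows; each row shifts and turns the pose as measured when the row begins, along the tool's axes as they then stand; what a row does not reach is not made up. A row lasts 1/8 s, in which the tool goes at most 62.5 mm and 10.7 degrees, less where a joint would pass 70% of its speed; a pose out of reach is approached as far as the arm can. A call is refused whole if a number of a shift passes 0.0625 or a number of a turn 10.7, either way. A call with a gripper value outside its range is refused whole. The fingers move at their own pace and stop on an object; the grip force is fixed at half the most. Time passes only in rows, so rows that do not move let the fingers close. It gives the time, the measured TCP pose, the force and the opening at its end, in the units of the state.
- env.get_state(): the state, without advancing time (a new reading comes with each control period).
- vision.grab_frame(name): name is "scene" or "top"; returns a dict with "color" (400x640x3 uint8, red, green, blue), "z_map" (400x640 float32, m along the optical axis (not along the pixel's ray), 0 where there is no reading), "intrinsics" (3x3 intrinsics, pixels), "R" (3x3) and "t" (3): a world point X has camera coordinates R X + t. Camera axes: x right, y down, z forward; pixel columns grow to the right and rows downward; lengths in m; the calibration is good to about 2 mm. A picture is of the moment at which its call begins.
- job.finish_job(): hands the job in, once; it reports no verdict.
The state is a dict: "time": time; "qpos": joint angles; "dq": joint speeds; "tau": joint torques, N m; "eef_pos": TCP position; "tool_rot": TCP orientation; "ft_force": force on the tool from outside, world axes, zero at the start; "ft_torque": the same for the moment, N m; "finger_gap": finger opening in m.
Only numpy, scipy, OpenCV 4.12 (cv2) and the standard library are available. Lean on these libraries where they do the work, as an engineer would, in place of code of your own. Each camera call takes 0.05 s, during which the arm holds its last target. There are 200 camera calls.

TASK

A felt polishing wheel has been loaded in the blue tilting frame on the goldsmith's bench. In this order: press the steel clamp bar fully down onto the wheel by its red paddle, flip the orange-tipped kick leg down past its centre, so that its brass weight tips over and it drops fully down, then take the frame by the wooden grip at its top and bring it from its leaning rest to upright, without letting it tip over the other way. Finish while still holding it upright and still by the grip (let go and it falls over), and leave the other things on the bench where they are.

Things in the scene. Friction and masses are not known exactly. Their poses are not given: they have to be found in the camera images.
- stand: Wheel stand, bolted down: steel foot plate 230 x 62 x 18 mm; origin under its centre, x along plate and frame (roughly away from the robot), y left, z up. Carries frame, clamp bar, kick leg. Offsets x' y' z' below are in the FRAME's axes: origin on its hinge, 30 mm above the stand's origin; when the frame is upright they coincide with the stand's axes (they lean with it).
- hub (a point): Centre of the cork-coloured wheel (diameter 100, 18 wide) on its axle along y', at x' 0, y' 0, z' 90 mm in the frame; axes as the frame's. The blue frame has a 176 mm bottom beam, two cheeks beside the wheel (outer faces y' +-23) and one post at its far end, x' 71 to 89, 14 mm thick.
- frame (a joint): Lean of the blue frame about its hinge along the stand's x, 30 mm up. 0 upright; positive leans to the stand's -y. Stops at +0.25 (its rest at the start) and -0.25 rad. No catch or spring: it falls to a stop by its weight (about 0.7 to 1.1 kg in all, the leg on the -y side, mass centre about 85 mm above the hinge) unless held.
- clamp (a joint): Angle of the steel clamp bar about its pivot at x' 62, y' 0, z' 155 mm, axis along y'. 0 is shut (bar lies along -x' from the pivot, its pad on the wheel's rim); it grows as the bar's free end swings up, at most 1.2. It starts 0.5 to 0.9 open and stays where it is left by friction (about 1 N at the paddle).
- paddle (a point): Centre of the top face of the red paddle, 30 x 36 x 8 mm, at the free end of the clamp bar, 92 mm from the pivot towards -x' when shut (then at x' -30, y' 0, z' 160 mm). Its own z is the outward normal of that face.
- leg (a joint): Angle of the kick leg about the hub on the wheel's axle line, pivot at x' 0, y' -34, z' 90 mm, axis along y'. 0 is folded: the leg points to -x' and 30 degrees up; it grows swinging down through level (0.52) to its stop at 2.05, nearly along -z'. Its brass tail weight goes over the top: it falls back to 0 below about 1.0 and on to 2.05 above; pushing takes about 1 to 2 N at the tip.
- tab (a point): Point on the axis of the orange foot bar of the kick leg, a round bar of 14 mm diameter along y', 85 mm from the leg's pivot, reaching from y' -34 out to y' -100 mm; this point lies at y' -79. Folded, it is at x' -74, z' 132 mm. The leg's brass weight (diameter 40, y' -26 to -50) sits 50 mm from the same pivot, 129 degrees round from the leg: at x' 47, z' 108 when folded.
- grip (a point): Point in the wooden grip on top of the frame's post, 34 (x') x 14 (y') x 55 mm (z'); this point is at x' 85, y' 0, z' 205, 20 mm below the grip's top end (z' 225; the grip starts at z' 170). Axes as the frame's. Pinch it across y' from above.
- bench_block: Bystander: dark steel bench block 90 x 90 x 35 mm, origin at the centre of its underside.
- jar: Bystander: green glass jar, diameter 64, 85 mm tall, origin at the centre of its underside.
- dish: Bystander: white ceramic dish, diameter 84, 28 mm tall, origin at the centre of its underside.
- mallet: Bystander: hammer lying on the bench, along its x, about 250 mm long.
- driver: Bystander: screwdriver lying on the bench, along its x, about 200 mm long.
- mandrel: Bystander: steel ring mandrel standing on its foot, diameter 48, tapering, 130 mm tall, origin at the centre of its underside.
- bangle: Bystander: brass bangle lying flat, diameter 68, 12 mm tall, origin at the centre of its underside.

How it is judged:
On the way, in this order (a step that is already met when the one before it is completed fails the run):
1. the clamp bar is pressed down on the wheel while the frame still leans on its stop (value of joint clamp below 0.09 rad and value of joint frame above 0.15 rad), for 0.2 s.
2. the kick leg has gone over centre and is fully down (value of joint clamp below 0.09 rad and value of joint leg above 1.85 rad), for 0.2 s.
3. the frame is held upright by its grip (all of step 2 and value of joint frame between -0.07 and 0.07 rad and contact force between the fingers and stand above 2 N and distance between the grasp point and grip below 0.06 m), for 0.3 s.
At the end, for the whole second after the job is handed in: Clamp bar within 0.09 rad of shut, kick leg beyond 1.85 rad (down), frame within 0.07 rad (4 degrees) of upright and still (under 0.1 rad/s), held by the fingers: contact of more than 2 N on the stand's frame with the TCP within 60 mm of the grip point (all of step 3 and velocity of joint frame between -0.1 and 0.1 rad/s); the arm keeps its last pose, push and grip.
It fails at once if the frame tips over past upright to the other side (beyond 0.15 rad) (value of joint frame below -0.15 rad).
It fails at once if the frame is brought up before the kick leg is down (value of joint frame below 0.08 rad and value of joint leg below 1.5 rad).
It fails at once if a bystander is moved by more than 30 mm (distance of any of bench_block, jar, dish, mallet, driver, mandrel, bangle from where it was at the start of the episode above 0.03 m).
It also fails if it takes over 59 s, if anything falls off the work surface, if the arm or the gripper's body presses on something with over 40 N, if the wrist force passes 120 N, or if a joint passes its speed limit or range.

## Working session

There is one attempt and no reset: what is moved stays moved. The work goes in short steps, Python scripts to look and compute and a shell command to move; the robot and the scene stay as the last step left them, time stands still between calls to the robot, and variables do not carry over. Pictures are saved under pics/ and viewed, about 8 in all and at most 12, crops included, and the job is handed in when it is done.

```bash
mkdir -p pics
cat > h.py <<'E'
import numpy as np, cv2
from cell import env, vision, job
from scipy.spatial.transform import Rotation as Rn
def grab(n):
    f=vision.grab_frame(n); K=np.array(f["intrinsics"]);R=np.array(f["R"]);t=np.array(f["t"])
    z=f["z_map"]; v,u=np.mgrid[:z.shape[0],:z.shape[1]]
    P=np.stack([(u-K[0,2])/K[0,0]*z,(v-K[1,2])/K[1,1]*z,z],-1)
    return f["color"],(P-t)@R,z>0,(K,R,t)
def st():
    s=env.get_state(); 
    print(round(s["time"],2),np.round(s["eef_pos"],4),np.round(Rn.from_quat(s["tool_rot"]).as_matrix(),3).tolist(),np.round(s["ft_force"],2),round(s["finger_gap"],4)); return s
E
python3 - <<'E'
from h import *
st()
ims=[]
for n in("scene","top"):
    c,W,m,cal=grab(n); np.savez(n,c=c,W=W,m=m,K=cal[0],R=cal[1],t=cal[2]); cv2.imwrite(f"pics/{n}.png",c[...,::-1]); print(n,-cal[1].T@cal[2],cal[1].tolist())
E
```

```text
0.0 [0.1605 0.6035 0.2447] [[0.257, 0.966, -0.0], [0.966, -0.257, -0.002], [-0.002, 0.0, -1.0]] [ 0.18  0.15 -0.41] 0.0917
scene [ 1.09022125 -0.85136056  1.10796255] [[0.8347322123936008, 0.5505636380138221, -0.01009029679788321], [0.37640314693744054, -0.5838634839224736, -0.7193219745826641], [-0.40192387907174154, 0.5966432037984648, -0.6946035436081707]]
top [ 0.47405503 -0.02860368  1.45220242] [[-0.0015807595515097135, -0.9999522370438912, 0.009644938058777882], [-0.997016380385763, 0.0008316307579435162, -0.07718578646845291], [0.07717407881997346, -0.009738173401608406, -0.9969700745444109]]
```

View pics/scene.png

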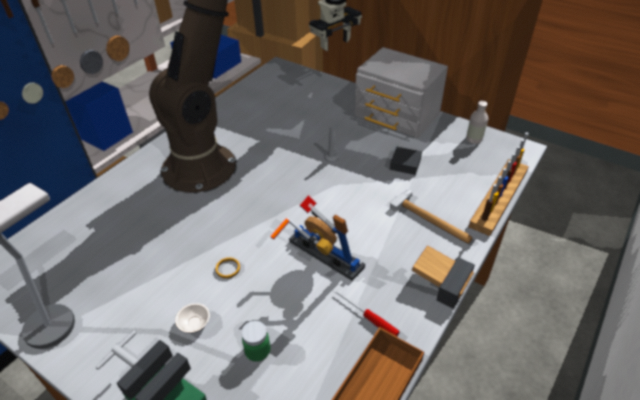

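View pics/top.png

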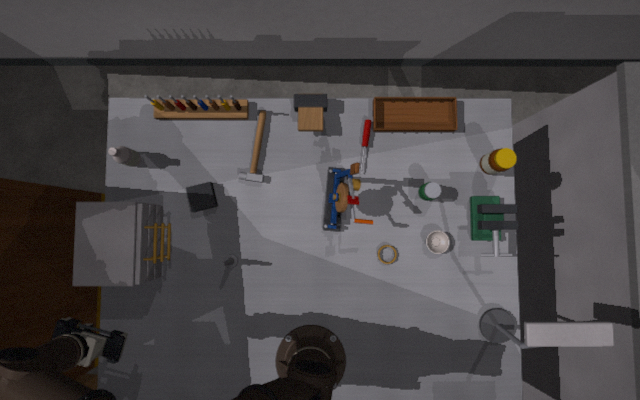

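Both views show the stand near top pixel (338,200): paddle (352,201), orange bar (363,222), grip (355,169); in the scene view, paddle (308,203), bar (280,229) and grip (341,225). I'll measure it from these.

Run:
```python
from h import *
box={"top":(315,385,155,240),"scene":(262,370,190,282)}
for n in box:
    d=np.load(n+".npz");u0,u1,v0,v1=box[n]
    c=d["c"][v0:v1,u0:u1];W=d["W"][v0:v1,u0:u1];m=d["m"][v0:v1,u0:u1]
    h=cv2.cvtColor(c,cv2.COLOR_RGB2HSV).astype(int);H,S,V=h[...,0],h[...,1],h[...,2]
    cl={"red":((H<5)|(H>174))&(S>170),"orange":(H>=6)&(H<14)&(S>190)&(V>150),"wood":(H>=6)&(H<18)&(S>90)&(W[...,2]>.19),"blue":(H>100)&(H<125)&(S>120),"plate":(abs(W[...,2]-.018)<.006)&(S<110)&(V<110)}
    for k,q in cl.items():
        q=q&m; P=W[q]
        if len(P)<3: print(n,k,len(P));continue
        print(n,k,len(P),np.round(np.median(P,0),4),np.round(np.percentile(P,5,0),3),np.round(np.percentile(P,95,0),3))
        if k in("plate","orange"):
            Q=P-np.median(P,0);print('  dir',np.round(np.linalg.svd(Q,full_matrices=False)[2][0],3))
            if k=="plate":
                print(cv2.minAreaRect((P[:,:2]*1000).astype(np.float32)))
    cv2.imwrite(f"pics/{n}_crop.png",cv2.resize(c,None,fx=6,fy=6,interpolation=cv2.INTER_CUBIC)[...,::-1])
```

```text
top red 72 [ 0.553  -0.1326  0.2376] [ 0.544 -0.149  0.227] [ 0.566 -0.12   0.247]
top orange 29 [ 0.4903 -0.1751  0.1508] [ 0.487 -0.205  0.143] [ 0.494 -0.15   0.157]
  dir [-0.109 -0.965 -0.24 ]
top wood 87 [ 0.6503 -0.1393  0.2438] [ 0.575 -0.151  0.214] [ 0.665 -0.123  0.252]
top blue 387 [ 0.5925 -0.0885  0.0539] [ 0.474 -0.124  0.024] [ 0.669 -0.07   0.186]
top plate 440 [ 0.5479 -0.0683  0.0184] [ 0.463 -0.108  0.014] [ 0.68  -0.05   0.023]
  dir [-0.999  0.043  0.001]
((571.9425048828125, -83.89205932617188), (61.3149299621582, 230.11949157714844), 85.25395202636719)
scene red 91 [ 0.5552 -0.1385  0.2345] [ 0.547 -0.151  0.225] [ 0.565 -0.122  0.241]
scene orange 65 [ 0.4943 -0.1792  0.1463] [ 0.489 -0.205  0.139] [ 0.498 -0.152  0.152]
  dir [0.073 0.974 0.216]
scene wood 140 [ 0.6579 -0.1484  0.2341] [ 0.642 -0.154  0.206] [ 0.67  -0.143  0.247]
scene blue 418 [ 0.6524 -0.1034  0.0507] [ 0.478 -0.136  0.023] [ 0.678 -0.084  0.178]
scene plate 595 [ 0.5969 -0.1052  0.016 ] [ 0.478 -0.121  0.013] [ 0.685 -0.082  0.02 ]
  dir [ 0.999 -0.039 -0.   ]
((576.2542724609375, -87.97636413574219), (62.754512786865234, 226.6918487548828), 84.61217498779297)
```

View pics/top_crop.png

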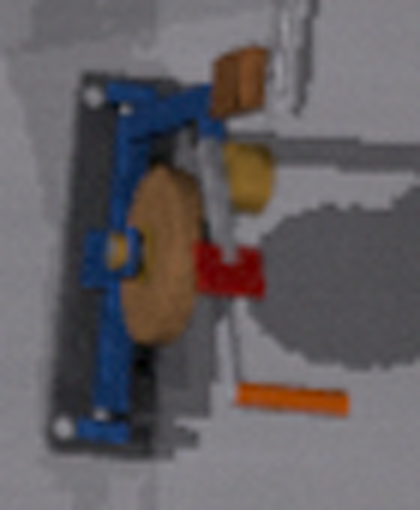

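View pics/scene_crop.png

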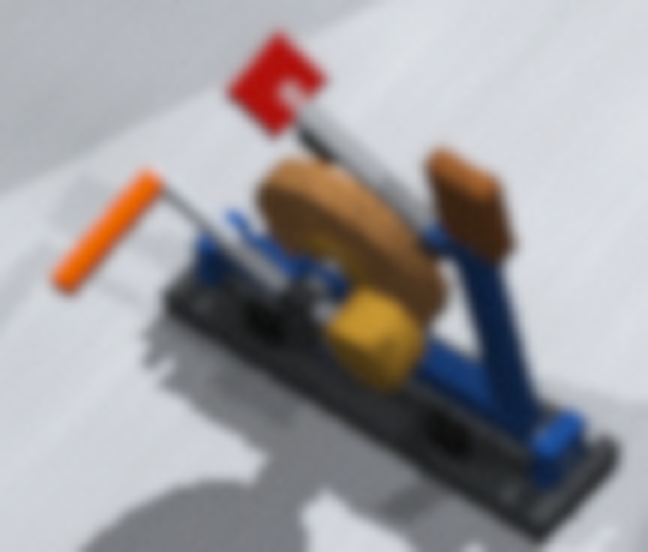

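The crops show the frame leaning to -y with the clamp open (paddle at top-crop (230,270)), the leg folded (orange bar at (292,398)) and the grip at (240,80). Next I'll compute the frame model and targets.

```bash
cat >> h.py <<'E'
O=np.array([.5735,-.0855,0.]);YAW=np.radians(-4.9)
def F(p,lean=.25):
    return O+[0,0,.03]+Rn.from_euler('z',YAW).apply(Rn.from_euler('x',lean).apply(np.array(p)/1000))
def Finv(w,lean=.25):
    return 1000*Rn.from_euler('x',-lean).apply(Rn.from_euler('z',-YAW).apply(np.array(w)-O-[0,0,.03]))
def leg(a,y=-79):
    th=np.radians(150)+a; return [85*np.cos(th),y,90+85*np.sin(th)]
def pad(a,h=5): # top face centre
    return [62-92*np.cos(a)+h*np.sin(a),0,155+92*np.sin(a)+h*np.cos(a)]
def rows(target,s=None):  # target TCP world -> tool-axis shift, and turn to jaw yaw
    s=s or env.get_state(); R=Rn.from_quat(s["tool_rot"]).as_matrix()
    a=np.degrees(np.arctan2(R[1,0],R[0,0])); print("shift mm",np.round(R.T@(np.array(target)-s["eef_pos"])*1000,1),"turn",round(a-(np.degrees(YAW)+90),1))
E
python3 - <<'E'
from h import *
print("red",Finv([.553,-.1326,.2376]),Finv([.5552,-.1385,.2345]),"tab",Finv([.4903,-.1751,.1508]),Finv([.4943,-.1792,.1463]),"grip",Finv([.6579,-.1484,.2341]))
for a in(.8,.7,.6,.4,.2,0):print("paddle",a,np.round(pad(a)),np.round(F(pad(a)),3))
for a in(0,.52,1,1.1,1.2,2.05):print("leg",a,np.round(leg(a)),np.round(F(leg(a,-92)),3))
print("grip",F([85,0,205]),F([85,0,205],0))
d=np.load("top.npz")
for n,p in dict(bangle=(379,254),dish=(438,243),jar=(432,190)).items():print(n,d["W"][p[1],p[0]])
E
```

```text
red [-16.40194149   4.195461   213.18957391] [-13.70602199  -2.0851068  211.59380258] tab [-75.24257233 -63.49663152 140.88922278] [-70.90698176 -68.23692573 137.455236  ] grip [ 89.46426746  -3.2416367  211.47627914]
paddle 0.8 [  1.   0. 224.] [ 0.57  -0.141  0.248]
paddle 0.7 [ -5.   0. 218.] [ 0.564 -0.139  0.241]
paddle 0.6 [-11.   0. 211.] [ 0.558 -0.137  0.235]
paddle 0.4 [-21.   0. 195.] [ 0.549 -0.132  0.219]
paddle 0.2 [-27.   0. 178.] [ 0.543 -0.127  0.203]
paddle 0 [-30.   0. 160.] [ 0.54  -0.122  0.185]
leg 0 [-74. -79. 132.] [ 0.49  -0.201  0.136]
leg 0.52 [-85. -79.  90.] [ 0.479 -0.189  0.095]
leg 1 [-76. -79.  51.] [ 0.49  -0.18   0.057]
leg 1.1 [-71. -79.  44.] [ 0.494 -0.179  0.05 ]
leg 1.2 [-66. -79.  37.] [ 0.499 -0.178  0.043]
leg 2.05 [ -4. -79.   5.] [ 0.562 -0.175  0.012]
grip [ 0.65385719 -0.14329289  0.22862705] [ 0.65818935 -0.09276044  0.235     ]
bangle [ 0.3727978  -0.24962357 -0.00205457]
dish [ 0.41225262 -0.46296212  0.00451134]
jar [ 0.59697696 -0.4205057   0.09167019]
```

```bash
python3 -m handwheel '[[[0,0,-0.055,0,0],[0,0,-0.02,-10,0],[-0.05,0.032,0,0,0],[-0.05,0.032,0,0,0],[-0.05,0.032,0,0,0],[-0.05,0.032,0,0,0],[-0.05,0.032,0,0,0],[-0.05,0.032,0,0,0],[-0.05,0.032,0,0,0],[-0.05,0.032,0,0,0],[-0.05,0.032,0,0,0],[-0.05,0.032,0,0,0]]]'; python3 -c "
from h import *
st();rows([.545,-.135,.29])"
```

```text
time: 1.6
eef_pos: [0.4448, 0.0659, 0.3204]
tool_rot: [0.732, 0.681, -0.002, 0.001]
ft_force: [0.5, 1.4, -0.4]
finger_gap: -0.0001
1.6 [0.4448 0.0659 0.3204] [[0.071, 0.997, -0.002], [0.997, -0.071, -0.005], [-0.005, -0.002, -1.0]] [ 0.5   1.38 -0.39] -0.0001
shift mm [-193.1  114.3   31.2] turn 0.8
```

```bash
python3 -m handwheel '[[[-0.05,0.03,0,0.8,0],[-0.05,0.03,0,0,0],[-0.05,0.03,0,0,0],[-0.04,0.022,0.02,0,0],[0,0,0,0,0]]]'; python3 -c "
from h import *
st();rows([.545,-.132,.27])"
```

```text
time: 2.22
eef_pos: [0.5431, -0.1441, 0.3]
tool_rot: [0.738, 0.674, -0.003, 0.002]
ft_force: [-0.6, 0.2, 0.5]
finger_gap: 0.0004
2.23 [ 0.5431 -0.1441  0.3   ] [[0.09, 0.996, -0.002], [0.996, -0.09, -0.007], [-0.007, -0.002, -1.0]] [-0.64  0.16  0.5 ] 0.0004
shift mm [12.4  0.9 29.9] turn -0.3
```

```bash
python3 -m handwheel '[[[0.01,0.002,0.03,0,0],[0.002,0,0.02,0,0],[0.003,0,0.015,0,0],[0.004,0,0.012,0,0],[0.003,0,0.01,0,0]]]'; python3 -c "
from h import *
st();rows([.542,-.122,.204])"
```

```text
time: 2.85
eef_pos: [0.5472, -0.12, 0.211]
tool_rot: [0.738, 0.675, -0.002, 0.002]
ft_force: [-0.4, 0.3, 0.3]
finger_gap: 0.0002
2.85 [ 0.5472 -0.12    0.211 ] [[0.089, 0.996, -0.001], [0.996, -0.089, -0.006], [-0.006, -0.0, -1.0]] [-0.36  0.33  0.29] 0.0002
shift mm [-2.5 -5.   7. ] turn -0.2
```

```bash
python3 -m handwheel '[[[-0.002,-0.004,0.006,0,0],[0,0,0.004,0,0]]]'
python3 - <<'E'
from h import *
st()
c,W,m,cal=grab("scene"); cv2.imwrite("pics/s2.png",cv2.resize(c[170:290,250:390],None,fx=4,fy=4,interpolation=cv2.INTER_CUBIC)[...,::-1])
E
```

```text
time: 3.1
eef_pos: [0.544, -0.121, 0.2031]
tool_rot: [0.738, 0.675, -0.001, 0.002]
ft_force: [-16.7, 4.8, 52.2]
finger_gap: 0.0005
3.1 [ 0.544  -0.121   0.2031] [[0.088, 0.996, 0.002], [0.996, -0.088, -0.004], [-0.004, 0.002, -1.0]] [-16.71   4.82  52.18] 0.0005
```

View pics/s2.png

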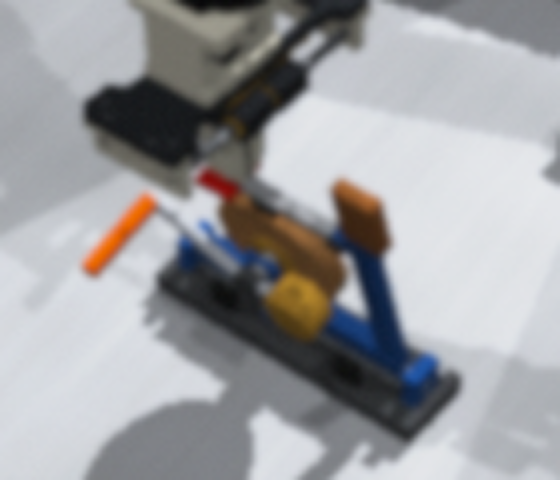

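The picture shows the red bar lying flat on the wheel (paddle at (220,185)), clamp shut, with the frame still leaning. Next I'll lift off and move beside the kick leg.

```bash
python3 -m handwheel '[[[0,0,0,0,0],[0,0,0,0,0],[0,0,-0.03,0,0],[0,0,-0.03,0,0],[-0.045,-0.02,0,0,0.0918],[-0.045,-0.02,0,0,0.0918],[-0.045,-0.02,0,0,0.0918],[0,0,0,0,0.0918],[0,0,0,0,0.0918]]]'; python3 -c "
from h import *
st();rows(F(leg(0,-92))+[-.005,-.055,.046]);rows(F(leg(.52,-92))+[-.001,-.055,.026]);rows(F(leg(1.15,-92))+[-.006,-.055,.026])"
```

```text
time: 4.28
eef_pos: [0.4698, -0.2544, 0.2669]
tool_rot: [0.738, 0.675, 0.001, 0.004]
ft_force: [0.2, 0.1, 0.0]
finger_gap: 0.0457
4.28 [ 0.4698 -0.2544  0.2669] [[0.088, 0.996, 0.006], [0.996, -0.088, -0.004], [-0.004, 0.006, -1.0]] [0.19 0.08 0.02] 0.0457
shift mm [ 0.3 14.5 85.3] turn -0.1
shift mm [ 11.3   6.7 146.1] turn -0.1
shift mm [ 23.5  17.5 194.7] turn -0.1
```

```bash
python3 -m handwheel '[[[0,0.007,0.04,0,0.0918],[0,0.006,0.03,0,0.0918],[0,0,0,0,0.0918],[0,0,0,0,0.0918],[0,0,0,0,0.0918]]]'
python3 - <<'E'
from h import *
st();rows(F(leg(.52,-92))+[-.001,-.055,.026]);rows(F(leg(1.15,-92))+[-.006,-.055,.026])
for n,b in(("top",(300,420,150,270)),("scene",(230,370,150,290))):
    c,W,m,cal=grab(n); cv2.imwrite(f"pics/{n}3.png",c[...,::-1])
    ims=cv2.resize(c[b[2]:b[3],b[0]:b[1]],(400,400),interpolation=cv2.INTER_CUBIC)[...,::-1]
    A=ims if n=="top" else np.hstack([A,ims])
cv2.imwrite("pics/s3.png",A)
E
```

```text
time: 4.9
eef_pos: [0.4868, -0.2525, 0.1972]
tool_rot: [0.735, 0.678, 0.002, 0.005]
ft_force: [0.3, 0.1, 0.8]
finger_gap: 0.091
4.9 [ 0.4868 -0.2525  0.1972] [[0.082, 0.997, 0.009], [0.997, -0.082, -0.004], [-0.003, 0.009, -1.0]] [0.26 0.07 0.79] 0.091
shift mm [ 7.8 -9.8 76.3] turn 0.2
shift mm [ 19.9   0.9 125. ] turn 0.2
```

View pics/s3.png

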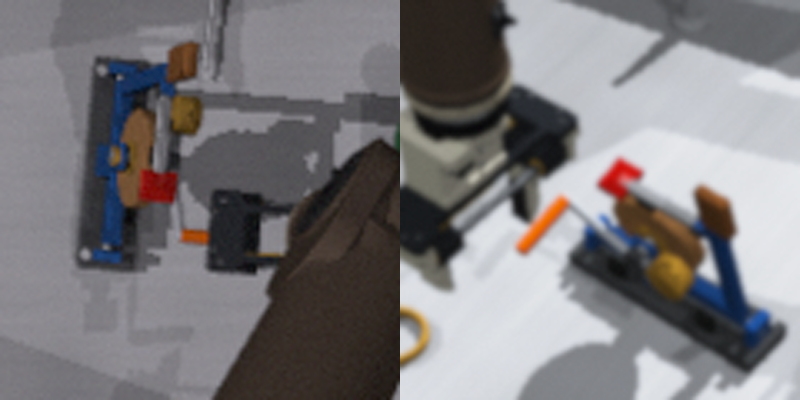

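The left panel shows the gripper at (235,230) over the outer end of the orange bar (195,237). In the right panel the paddle at (622,178) looks higher than shut, so I'll measure the clamp angle.

```bash
cat >> h.py <<'E'
def red(n,lean=.25):
    c,W,m,_=grab(n);h=cv2.cvtColor(c,cv2.COLOR_RGB2HSV).astype(int)
    q=((h[...,0]<5)|(h[...,0]>174))&(h[...,1]>170)&m&(np.linalg.norm(W-[.55,-.13,.2],axis=2)<.1)
    p=W[q]; f=Finv(np.median(p,0),lean); print(n,len(p),np.round(np.median(p,0),3),np.round(f),"clamp~",round(np.arctan2(f[2]-155,62-f[0]),3))
E
python3 -c "
from h import *
red('top');red('scene')"
```

```text
top 89 [ 0.541 -0.121  0.186] [-30.   2. 161.] clamp~ 0.064
scene 78 [ 0.539 -0.123  0.182] [-31.  -1. 157.] clamp~ 0.023
```

The clamp is shut (about 0). Now I'll push the leg down.

```bash
python3 -m handwheel '[[[0.001,-0.003,0.02,0,0.0918],[0.001,-0.003,0.015,0,0.0918],[0.002,-0.002,0.012,0,0.0918],[0.002,-0.001,0.012,0,0.0918],[0.002,0,0.012,0,0.0918]]]'; python3 -c "
from h import *
st();rows(F(leg(.9,-92))+[-.006,-.055,.026]);rows(F(leg(1.2,-92))+[-.006,-.055,.026])
c,W,m,_=grab('scene');h=cv2.cvtColor(c,cv2.COLOR_RGB2HSV).astype(int)
q=(h[...,0]>=6)&(h[...,0]<14)&(h[...,1]>190)&(h[...,2]>150)&m&(np.linalg.norm(W-[.5,-.18,.08],axis=2)<.1)
print(q.sum(),Finv(np.median(W[q],0)))"
```

```text
time: 5.72
eef_pos: [0.4791, -0.2449, 0.1247]
tool_rot: [0.736, 0.677, 0.003, 0.006]
ft_force: [-0.2, 0.3, 1.4]
finger_gap: 0.0917
5.72 [ 0.4791 -0.2449  0.1247] [[0.083, 0.996, 0.012], [0.997, -0.083, -0.005], [-0.004, 0.012, -1.0]] [-0.25  0.28  1.42] 0.0917
shift mm [ 8.  -0.3 34.5] turn 0.1
shift mm [13.5 12.2 55.9] turn 0.1
18 [-80.065448   -57.30703937 100.04931083]
```

```bash
python3 -m handwheel '[[[0.002,0,0.012,0,0.0918],[0.002,0,0.012,0,0.0918],[0.002,0.002,0.012,0,0.0918],[0.002,0.003,0.012,0,0.0918],[0.002,0.004,0.01,0,0.0918],[0,0,0,0,0.0918],[0,0,0,0,0.0918]]]'; python3 -c "
from h import *
st();rows(F(leg(1.2,-92))+[-.006,-.055,.026])
c,W,m,_=grab('scene');h=cv2.cvtColor(c,cv2.COLOR_RGB2HSV).astype(int)
q=(h[...,0]>=6)&(h[...,0]<14)&(h[...,1]>190)&(h[...,2]>150)&m&(np.linalg.norm(W-[.52,-.18,.05],axis=2)<.1)
print(q.sum(),Finv(np.median(W[q],0)));red('scene')"
```

```text
time: 6.65
eef_pos: [0.4908, -0.2345, 0.0608]
tool_rot: [0.735, 0.678, 0.002, 0.005]
ft_force: [-0.7, 0.4, -0.3]
finger_gap: 0.0917
6.65 [ 0.4908 -0.2345  0.0608] [[0.082, 0.997, 0.011], [0.997, -0.082, -0.005], [-0.004, 0.011, -1.0]] [-0.69  0.41 -0.25] 0.0917
shift mm [ 1.9  2.2 -8.1] turn 0.2
62 [-51.27204186 -63.70058871  24.59440598]
scene 72 [ 0.538 -0.125  0.182] [-32.  -3. 158.] clamp~ 0.029
```

```bash
python3 -m handwheel '[[[0,-0.003,-0.02,0,0.0918],[0,0,-0.03,0,0.0918],[0,0,-0.03,0,0.0918],[0,0,0,0,0.0918]]]'
cat >> h.py <<'E'
def tab():
    c,W,m,_=grab('scene');h=cv2.cvtColor(c,cv2.COLOR_RGB2HSV).astype(int)
    q=(h[...,0]>=6)&(h[...,0]<14)&(h[...,1]>190)&(h[...,2]>120)&m&(np.linalg.norm(W-[.53,-.18,.05],axis=2)<.1)
    f=Finv(np.median(W[q],0)); print(q.sum(),f,"leg~",np.degrees(np.arctan2(f[2]-90,f[0]))%360/57.3-2.618)
    return c
E
python3 -c "
from h import *
st();c=tab();red('scene');red('top')
cv2.imwrite('pics/s4.png',cv2.resize(c[170:290,250:390],None,fx=4,fy=4,interpolation=cv2.INTER_CUBIC)[...,::-1])"
```

```text
time: 7.25
eef_pos: [0.4866, -0.2344, 0.1443]
tool_rot: [0.736, 0.677, 0.003, 0.006]
ft_force: [0.9, 0.7, -0.2]
finger_gap: 0.0916
7.25 [ 0.4866 -0.2344  0.1443] [[0.083, 0.996, 0.012], [0.997, -0.083, -0.005], [-0.004, 0.012, -1.0]] [ 0.86  0.65 -0.23] 0.0916
67 [ -1.53820372 -65.29389203   8.33995665] leg~ 2.0752088241503803
scene 74 [ 0.539 -0.125  0.183] [-31.  -3. 159.] clamp~ 0.042
top 90 [ 0.541 -0.121  0.186] [-30.   2. 160.] clamp~ 0.058
```

View pics/s4.png

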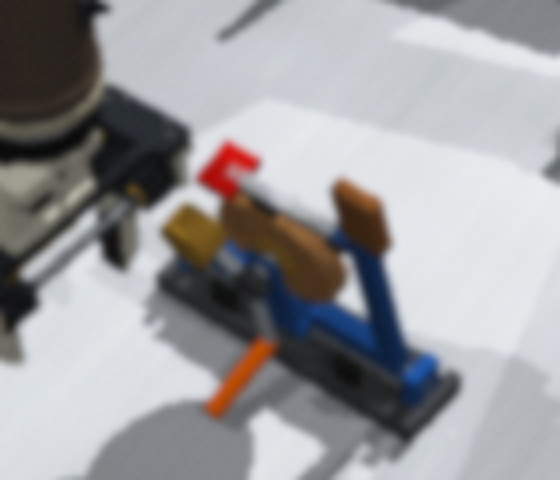

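The leg is fully down, with the orange bar at (240,378) near the plate, and the clamp is shut. Next is the grip.

```bash
python3 -m handwheel '[[[0,0,-0.06,0,0.05],[0,0,-0.06,0,0.05],[0,0,-0.06,0,0.05],[0.025,0.045,0,0,0.05],[0.025,0.045,0,0,0.05],[0.025,0.045,0,0,0.05],[0,0.015,0,0,0.05],[0,0,0,0,0.05]]]'; python3 -c "
from h import *
print(F([85,0,208]),F([85,0,225]))
st();rows([.655,-.144,.237]);red('top')"
```

```text
time: 8.4
eef_pos: [0.6421, -0.1671, 0.3183]
tool_rot: [0.736, 0.677, -0.001, -0.002]
ft_force: [0.4, -0.2, -0.5]
finger_gap: 0.05
[ 0.65379379 -0.14403239  0.23153378] [ 0.65343454 -0.14822289  0.24800529]
8.4 [ 0.6421 -0.1671  0.3183] [[0.083, 0.997, -0.004], [0.997, -0.083, 0.001], [0.0, -0.004, -1.0]] [ 0.43 -0.25 -0.5 ] 0.05
shift mm [24.1 11.2 81.2] turn 0.1
top 0 [nan nan nan] [nan nan nan] clamp~ nan
  return _methods._mean(a, axis=axis, dtype=dtype,
  ret = um.true_divide(
```

```bash
python3 -m handwheel '[[[0.024,0.011,0,0,0.05],[0,0,0.025,0,0.05],[0,0,0,0,0.05]]]'; python3 -c "
from h import *
st();rows([.655,-.144,.237])"
```

```text
time: 8.82
eef_pos: [0.6534, -0.1418, 0.2925]
tool_rot: [0.737, 0.676, -0.001, -0.003]
ft_force: [0.5, -0.2, -0.4]
finger_gap: 0.0499
8.82 [ 0.6534 -0.1418  0.2925] [[0.085, 0.996, -0.006], [0.996, -0.085, 0.003], [0.003, -0.006, -1.0]] [ 0.47 -0.24 -0.38] 0.0499
shift mm [-2.2  2.1 55.5] turn 0.0
```

```bash
python3 -m handwheel '[[[-0.002,0.002,0.025,0,0.05],[0,0,0.02,0,0.05],[0,0,0.01,0,0.05],[0,0,0,0,0.034],[0,0,0,0,0.034],[0,0,0,0,0.034]]]'; python3 -c "
from h import *
st();rows([.658,-.096,.243]);c=tab()
cv2.imwrite('pics/s5.png',cv2.resize(c[150:290,250:390],None,fx=4,fy=4,interpolation=cv2.INTER_CUBIC)[...,::-1])"
```

```text
time: 9.57
eef_pos: [0.657, -0.1424, 0.2428]
tool_rot: [0.736, 0.677, 0.002, -0.001]
ft_force: [0.5, -0.2, -0.4]
finger_gap: 0.0344
9.57 [ 0.657  -0.1424  0.2428] [[0.084, 0.996, 0.002], [0.996, -0.084, 0.004], [0.005, 0.002, -1.0]] [ 0.5  -0.21 -0.39] 0.0344
shift mm [46.3 -2.9 -0. ] turn 0.1
69 [ -2.30239369 -66.01978506   9.16994225] leg~ 2.065567307060167
```

View pics/s5.png

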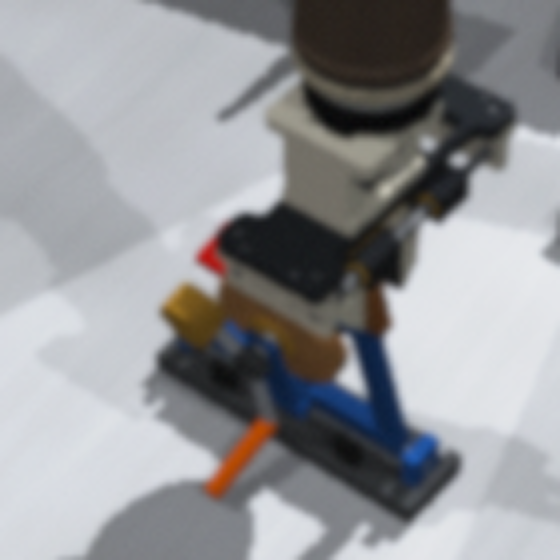

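The fingers straddle the wooden grip (wood visible at (375,300)). Now I'll raise the frame gently, narrowing the gap.

```bash
python3 -m handwheel '[[[0.007,0,0,0,0.032],[0.007,0,0,0,0.03],[0.007,0,0,0,0.028],[0.006,0,0,0,0.026],[0.005,0,0,0,0.024],[0,0,0,0,0.024]]]'; python3 -c "
from h import *
st();rows([.658,-.093,.240])"
```

```text
time: 10.38
eef_pos: [0.6603, -0.1083, 0.2438]
tool_rot: [0.736, 0.677, 0.003, -0.0]
ft_force: [0.4, -0.7, 1.0]
finger_gap: 0.0243
10.38 [ 0.6603 -0.1083  0.2438] [[0.084, 0.996, 0.004], [0.996, -0.084, 0.004], [0.004, 0.003, -1.0]] [ 0.44 -0.7   0.96] 0.0243
shift mm [15.1 -3.6  3.9] turn 0.1
```

```bash
python3 -m handwheel '[[[0.005,0,0,0,0.022],[0.005,0,0,0,0.02],[0.004,-0.001,0.001,0,0.018],[0.001,0,0,0,0.012],[0,0,0,0,0.008],[0,0,0,0,0.0],[0,0,0,0,0.0],[0,0,0,0,0.0]]]'
cat >> h.py <<'E'
def lean():
    for n in("top","scene"):
        c,W,m,_=grab(n);h=cv2.cvtColor(c,cv2.COLOR_RGB2HSV).astype(int)
        L=Rn.from_euler('z',-YAW).apply((W-O-[0,0,.03]).reshape(-1,3)).reshape(W.shape)*1000
        q=m&(h[...,0]>100)&(h[...,0]<125)&(h[...,1]>120)&(L[...,0]>65)&(L[...,0]<95)&(abs(L[...,1])<60)&(L[...,2]>40)&(L[...,2]<170)
        p=L[q]; print(n,len(p),"slope lean~",-np.polyfit(p[:,2],p[:,1],1)[0] if len(p)>5 else None,"med",np.round(np.median(p,0),1) if len(p) else None)
        h0=h; r=((h[...,0]<5)|(h[...,0]>174))&(h[...,1]>170)&m&(abs(L[...,0]+30)<40)&(abs(L[...,1])<60)&(L[...,2]>100)
        if r.any(): print("  red stand-axes",np.round(np.median(L[r],0),1),r.sum())
    return c
E
python3 -c "
from h import *
st();rows([.658,-.093,.240]);c=lean()
cv2.imwrite('pics/s6.png',cv2.resize(c[150:290,250:390],None,fx=4,fy=4,interpolation=cv2.INTER_CUBIC)[...,::-1])"
```

```text
time: 11.38
eef_pos: [0.6604, -0.0931, 0.2426]
tool_rot: [0.737, 0.676, 0.002, -0.0]
ft_force: [-0.3, -1.2, 0.8]
finger_gap: 0.014
11.38 [ 0.6604 -0.0931  0.2426] [[0.085, 0.996, 0.004], [0.996, -0.086, 0.003], [0.004, 0.003, -1.0]] [-0.27 -1.21  0.78] 0.014
shift mm [-0.1 -2.4  2.6] turn -0.0
top 0 slope lean~ None med None
scene 179 slope lean~ 0.0004252374314527239 med [ 83.9  -6.5 108.5]
  red stand-axes [-32.8  -8.1 158.2] 51
```

View pics/s6.png

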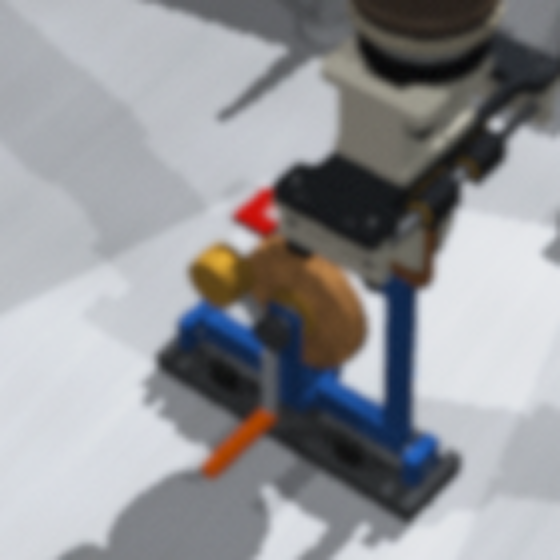

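The post is vertical in the picture, the clamp is shut and the leg is down. The measured lean is about 0, and the finger gap is 14 mm, the grip's thickness. I'll hold briefly, check again and hand in.

```bash
python3 -m handwheel '[[[0,0,0,0,0],[0,0,0,0,0],[0,0,0,0,0],[0,0,0,0,0]]]'; python3 -c "
from h import *
lean();c=tab()
job.finish_job();st()"
```

```text
time: 11.98
eef_pos: [0.6604, -0.0931, 0.2426]
tool_rot: [0.737, 0.676, 0.002, -0.0]
ft_force: [0.0, -1.3, 0.4]
finger_gap: 0.014
top 0 slope lean~ None med None
scene 179 slope lean~ 0.006592451860624188 med [ 83.   -6.1 108.5]
  red stand-axes [-31.8  -6.7 158.4] 55
70 [ -1.7288219  -63.44932823  26.19533915] leg~ 2.0669549655364743
the job is handed in; nothing more can be done
the job is handed in; nothing more can be done
```

The job is handed in at about 12 s, with the frame held upright and still by its grip. I pressed the clamp bar shut, pushed the kick leg over centre until it dropped, then raised the frame between the fingers and closed on the grip.

**Last checks, just before handing in:**
- **Frame:** lean about 0.00 to 0.01 rad, measured from the scene camera only, because the arm hid the post from the top camera. The arm was not moving.
- **Grip:** finger gap 14 mm, matching the grip's thickness. The TCP is about 8 mm above the grip point.
- **Clamp:** the paddle's top face measured 158 mm above the hinge against 160 mm when shut, so it is closed.
- **Leg:** about 2.07 rad, at its stop. That figure was computed as if the frame still leaned, so it is approximate, but the picture also shows the leg fully down.

Two things to note:
- **Wrist force:** it reached about 55 N for a moment while pressing the clamp. The limit is 120 N at the wrist, and the fingertips took the load, not the gripper's body.
- **Bystanders:** I planned every path clear of them and saw no contact, but I did not re-measure their positions at the end.

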